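# Move the washed shakers to the service rack in mirrored order

### The arm

A 6-joint arm with a two-finger parallel gripper is mounted at the origin on the work surface. World frame = base frame: x ahead of the robot, y to its left, z up, the work surface at z = 0. Lengths are in m, angles in degrees, forces in N, time in s.
With the tool pointing down it reaches from about 0.325 to 0.85 m from the base axis. Payload 15.5 kg.
Tool frame: the origin (TCP) lies at the very end of the fingers, on their centre line; the grasp point (between the pads) lies arm.grip_depth behind it (arm.grip_depth is the distance from the TCP to the grasp point, in m); z points along the fingers, y is the direction in which the jaws open and shut (so a half turn about z gives the same grasp; the last joint's range is limited). The gripper opens to 91 mm and grips with 3 to 60 N. Pads are 32 mm wide; open, the fingers measure 118 mm over their backs; the gripper's body (76 mm by 178 mm) begins 60 mm behind the grasp point.
Start: joints at [-73.596, 28.281, 77.091, -0, 74.628, -5.472], TCP at [0.233, -0.58, 0.214] pointing down, gripper open.
Joint ranges: [-166.48, 166.48], [-47.26, 123.95], [12.59, 153.08], [-70.14, 250.14], [6.76, 159.57], [-176.63, 176.63]. Speed limits (degrees/s): [108.29, 108.29, 147.25, 172.46, 172.46, 172.46].

### API

Orientations are given as a 3x3 rotation matrix whose columns are the frame's x, y, z axes.
In Python, from rig import arm gives the robot as it stands. Calls block until the motion is done:
- arm.move_to(position, orientation): joint-space move of the TCP to a pose.
- arm.move_l(position, orientation=None, feed=0.15): straight line of the TCP; orientation=None keeps the orientation; feed is the mean speed in m/s.
- arm.move_joints(angles): joint-space move.
- arm.grip(opening): finger opening in m; the grip force is fixed at half the most; returns when the fingers have stopped.
- arm.sleep(seconds).
- arm.solve_ik(position, orientation): joint angles nearest the present ones, or None.
- arm.snapshot(name): name is "scene" or "top" or "wrist"; returns the picture (384x512x3 uint8, red, green, blue); there is no depth.
- arm.get_calibration(name): a dict with "intrinsics" (3x3 intrinsics, pixels), "cam_to_world" (4x4, takes a point from camera to world coordinates). Camera axes: x right, y down, z forward; pixel columns grow to the right and rows downward; lengths in m; the calibration is good to about 2 mm. A picture is of the moment at which its call begins: read the wrist's pose just before it. get_calibration takes no time and is no camera call; for the wrist camera it gives the pose at the moment of the call.
A pose or a line that the arm cannot do raises arm.Unreachable and nothing moves.
- arm.sign_off(): hands the job in, once; it reports no verdict.
Readings, each from a call of its own:
- arm.current_t(): time.
- arm.current_joint_positions(): joint angles.
- arm.current_dq(): joint speeds.
- arm.current_tau(): joint torques, N m.
- arm.current_ee_pos(): TCP position.
- arm.current_tool_rot(): TCP orientation.
- arm.current_force(): force on the tool from outside, world axes, zero at the start.
- arm.current_torque(): the same for the moment, N m.
- arm.current_width(): finger opening in m.
Only numpy, scipy, OpenCV 4.12 (cv2) and the standard library are available. Lean on these libraries where they do the work, as an engineer would, in place of code of your own. Each camera call takes 0.05 s, during which the arm holds its last target.

### The job

Move the four washed shakers from the white drying rack to the wooden service rack, one upright in each bay, in reverse order: the shaker nearest the black end of the drying rack goes in the bay farthest from the service rack's black end, and so on along the row, so that the row reads right from the other side of the counter. Keep them upright, set each down gently on the floor of its bay without dropping it, and let go of them all.

Things in the scene. Friction and masses are not known exactly. Their poses are not given: they have to be found in the camera images.
- red_shaker: loose steel shaker with a red lid and a red band near its foot: an upright cylinder 54 mm in diameter, 104 mm tall (straight wall up to 94 mm, then tapering lid), about 0.18 kg. It starts upright on the red mat. Origin: centre of its underside; z up its axis; its yaw means nothing
- yellow_shaker: loose steel shaker with a yellow lid and a yellow band near its foot: an upright cylinder 54 mm in diameter, 104 mm tall (straight wall up to 94 mm, then tapering lid), about 0.18 kg. It starts upright on the yellow mat. Origin: centre of its underside; z up its axis; its yaw means nothing
- green_shaker: loose steel shaker with a green lid and a green band near its foot: an upright cylinder 54 mm in diameter, 104 mm tall (straight wall up to 94 mm, then tapering lid), about 0.18 kg. It starts upright on the green mat. Origin: centre of its underside; z up its axis; its yaw means nothing
- blue_shaker: loose steel shaker with a blue lid and a blue band near its foot: an upright cylinder 54 mm in diameter, 104 mm tall (straight wall up to 94 mm, then tapering lid), about 0.18 kg. It starts upright on the blue mat. Origin: centre of its underside; z up its axis; its yaw means nothing
- red_mat: fixed red drip mat, 84 x 76 x 4 mm, lying on the drying rack's deck under the red shaker; it stays there and shows where the red shaker stood in the row. Origin: centre of its underside (on the deck, 20 mm over the table); x and y along the drying rack's axes
- yellow_mat: fixed yellow drip mat, 84 x 76 x 4 mm, lying on the drying rack's deck under the yellow shaker; it stays there and shows where the yellow shaker stood in the row. Origin: centre of its underside (on the deck, 20 mm over the table); x and y along the drying rack's axes
- green_mat: fixed green drip mat, 84 x 76 x 4 mm, lying on the drying rack's deck under the green shaker; it stays there and shows where the green shaker stood in the row. Origin: centre of its underside (on the deck, 20 mm over the table); x and y along the drying rack's axes
- blue_mat: fixed blue drip mat, 84 x 76 x 4 mm, lying on the drying rack's deck under the blue shaker; it stays there and shows where the blue shaker stood in the row. Origin: centre of its underside (on the deck, 20 mm over the table); x and y along the drying rack's axes
- drying_rack: fixed white rack, 100 (x) x 443 mm (y), lying across the robot's view: deck 20 mm high, four mats centred at y = +126, +42, -42, -126 mm, wire rails 36 mm high along the long sides (x = +-47.5), a black end block 60 mm high at the +y end (y = 173 to 193), a small jar (55 mm tall) on the ledge at the -y end (y = -212). Origin: on the table, mid row; z up
- service_rack: fixed wooden rack, 90 (x) x 443 mm (y), lying across the robot's view: four open bays centred at x = 0, y = +126, +42, -42, -126 mm, each 80 x 79 mm inside, floor at 10 mm, walls 5 mm thick with tops at 35 mm, a black end block 60 mm high at the +y end (y = 173 to 193), a small white cup (32 mm tall) on the ledge at the -y end (y = -212). Origin: on the table, mid row; z up
There are look-alikes about, which are no part of the job. Leave any orange or purple look-alike of the green_shaker alone.

How it is judged:
By the outcome, as a careful person would: the job done as asked, in the order asked, and still so for the second after the job is handed in, with the robot touching nothing.
It also fails if it takes over 96 s, if anything falls off the work surface, if the arm or the gripper's body presses on something with over 40 N, if the wrist force passes 120 N, or if a joint passes its speed limit or range.

## Working session

There is one attempt and no reset: what is moved stays moved. The work goes in short steps, each a Python script; the robot and the scene stay as the last script left them, time stands still between calls to the robot, and variables do not carry over. Pictures are saved under pics/ and viewed, and the job is handed in when it is done.

```bash
mkdir -p pics; ls
python3 - <<'E'
from rig import arm
import cv2
for n in("scene","top"):
    im=arm.snapshot(n); cv2.imwrite(f"pics/{n}0.png",im[:,:,::-1])
    c=arm.get_calibration(n); print(n,c)
print(arm.current_t(),arm.grip_depth,arm.current_tool_rot(),arm.current_width())
E
```

```text
pics
scene {'intrinsics': array([[469.05319559,   0.        , 250.93449225],
       [  0.        , 469.05319559, 188.07943297],
       [  0.        ,   0.        ,   1.        ]]), 'cam_to_world': array([[-0.64569299,  0.57452706, -0.50299027,  0.95347011],
       [ 0.76353868,  0.4939285 , -0.41598476,  0.27696365],
       [ 0.00944672, -0.65265097, -0.75759981,  0.73295882],
       [ 0.        ,  0.        ,  0.        ,  1.        ]])}
top {'intrinsics': array([[357.63894634,   0.        , 251.21428185],
       [  0.        , 357.63894634, 194.76723015],
       [  0.        ,   0.        ,   1.        ]]), 'cam_to_world': array([[-2.23573178e-02, -9.75149169e-01,  2.20418348e-01,
         3.71433788e-01],
       [-9.99750037e-01,  2.17807290e-02, -5.04617497e-03,
        -7.49462816e-02],
       [ 1.19901042e-04, -2.20476070e-01, -9.75392376e-01,
         7.35941196e-01],
       [ 0.00000000e+00,  0.00000000e+00,  0.00000000e+00,
         1.00000000e+00]])}
0.1 0.0188 [[ 9.27997068e-01  3.72587363e-01 -3.14972515e-04]
 [ 3.72587487e-01 -9.27996517e-01  1.01457674e-03]
 [ 8.57250741e-05 -1.05887905e-03 -9.99999436e-01]] 0.09123633352822601
```

View pics/scene0.png

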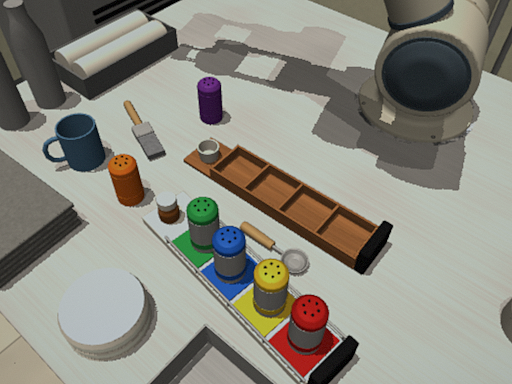

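View pics/top0.png

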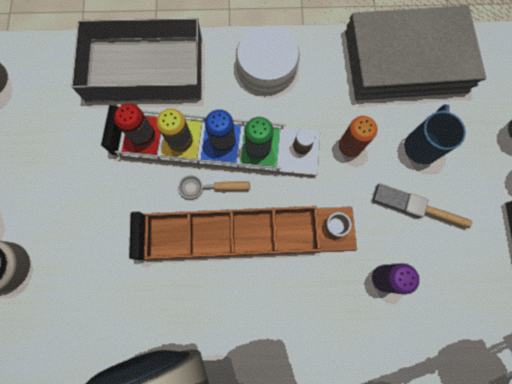

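The scene and top views agree. The drying rack has its black end at the left of the top view (108,128). From there the row is red (128,117), yellow (172,123), blue (218,124), green (259,129), with the jar at (305,140). The orange (362,130) and purple (403,278) look-alikes stand apart from the racks. The service rack's black end is at (136,235) and its cup at (339,225).

I'll enlarge the crops to measure.

Run:
```python
import cv2
im=cv2.imread("pics/top0.png")
cv2.imwrite("pics/cropA.png",cv2.resize(im[90:190,95:325],None,fx=3.4,fy=3.4,interpolation=cv2.INTER_CUBIC))
cv2.imwrite("pics/cropB.png",cv2.resize(im[195:270,122:362],None,fx=3.3,fy=3.3,interpolation=cv2.INTER_CUBIC))
```

```text
(no output)
```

View pics/cropA.png

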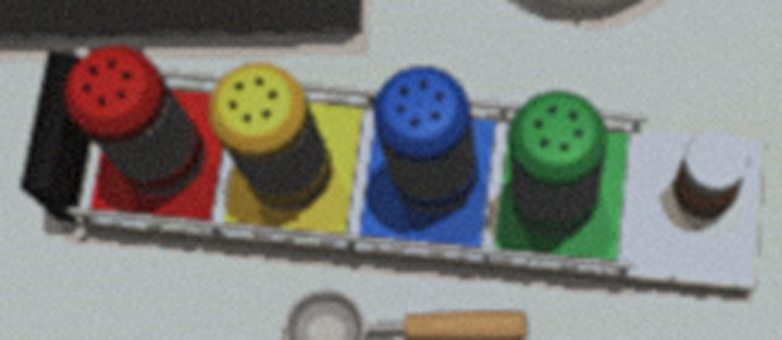

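View pics/cropB.png

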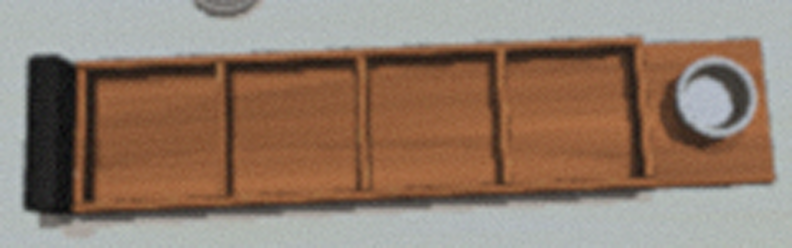

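Run:
```python
import cv2
im=cv2.imread("pics/scene0.png")
cv2.imwrite("pics/cropC.png",cv2.resize(im[185:383,175:375],None,fx=3,fy=3,interpolation=cv2.INTER_CUBIC))
cv2.imwrite("pics/cropD.png",cv2.resize(im[135:275,180:400],None,fx=3.5,fy=3.5,interpolation=cv2.INTER_CUBIC))
```

```text
(no output)
```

View pics/cropC.png

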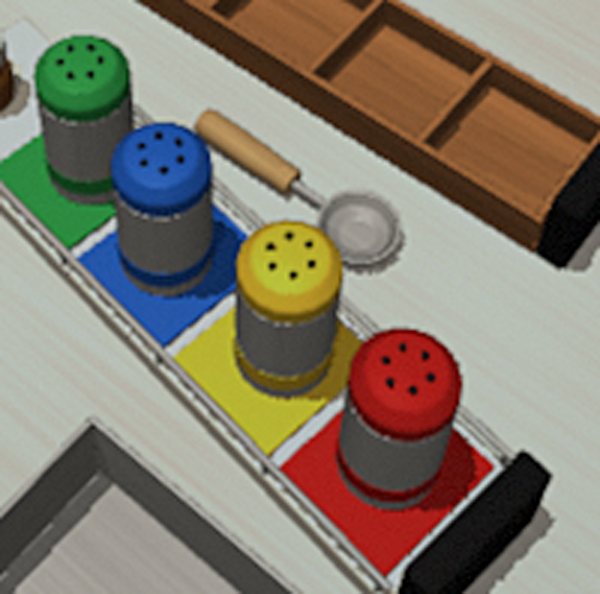

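View pics/cropD.png

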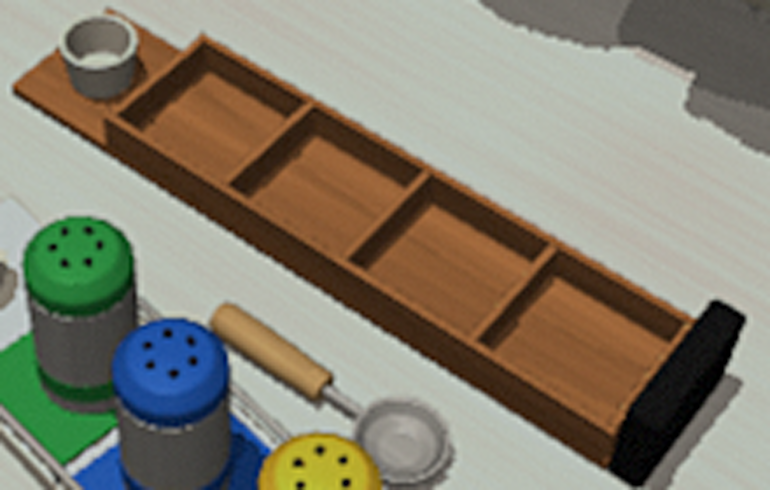

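The enlarged crops show four upright steel shakers on the mats, in the order black end, red, yellow, blue, green, jar. The service dividers are clear in both views. Next I'll triangulate them.

```bash
cat > h.py <<'E'
from rig import arm
import numpy as np, cv2
def cam(n):
    c=arm.get_calibration(n); return np.array(c["intrinsics"]),np.array(c["cam_to_world"])
def plane(n,uv,z):
    K,T=cam(n); d=T[:3,:3]@np.linalg.inv(K)@[uv[0],uv[1],1]; o=T[:3,3]
    return o+d*(z-o[2])/d[2]
def proj(n,P):
    K,T=cam(n); q=K@(T[:3,:3].T@(np.asarray(P)-T[:3,3])); return q[:2]/q[2]
A=lambda p:(95+p[0]/3.4-.35,90+p[1]/3.4-.35)
B=lambda p:(122+p[0]/3.3-.35,195+p[1]/3.3-.35)
C=lambda p:(175+p[0]/3-.33,185+p[1]/3-.33)
D=lambda p:(180+p[0]/3.5-.35,135+p[1]/3.5-.35)
E
python3 - <<'E'
from h import *
from scipy.optimize import least_squares
t=dict(red=(109,81),yellow=(255,101),blue=(422,102),green=(558,131))
s=dict(red=(410,369),yellow=(290,256),blue=(162,152),green=(80,62))
for k in t:
    a,b=plane("top",A(t[k]),.128),plane("scene",C(s[k]),.128)
    r=least_squares(lambda P:np.r_[proj("top",P)-A(t[k]),proj("scene",P)-C(s[k])],a)
    print(k,a.round(4),b.round(4),"tri",r.x.round(4))
def Rp(p,l): c,s_=np.cos(p[2]),np.sin(p[2]); return [p[0]+c*l[0]-s_*l[1],p[1]+s_*l[0]+c*l[1],l[2]]
M=[]
for y,f,n,sf,sn in ((.084,(222,64),(229,204),(477,341),(555,246)),(0,(360,55),(365,194),(352,262),(428,174)),(-.084,(498,48),(503,190),(232,185),(309,105))):
    M+=[("top",B(f),(.0425,y,.035)),("top",B(n),(-.0425,y,.035)),("scene",D(sf),(.0425,y,.035)),("scene",D(sn),(-.0425,y,.035))]
for names in (("top",),("scene",),("top","scene")):
    m=[q for q in M if q[0] in names]
    r=least_squares(lambda p:np.concatenate([proj(n,Rp(p,l))-uv for n,uv,l in m]),[.4,0,0])
    print("service",names,r.x[:2].round(4),np.degrees(r.x[2]),"rms px",np.sqrt(np.mean(r.fun**2)))
md=[("scene",C((487,63)),0)]
m=[(A((221,222)),(-.042,.084,.024)),(A((356,235)),(-.042,0,.024)),(A((490,246)),(-.042,-.084,.024)),(A((622,258)),(-.042,-.164,.024))]
m2=[(C((278,462)),(.042,.084,.024)),(C((170,348)),(.042,0,.024)),(C((72,249)),(.042,-.084,.024))]
r=least_squares(lambda p:np.concatenate([proj("top",Rp(p,l))-uv for uv,l in m]+[proj("scene",Rp(p,l))-uv for uv,l in m2]),[.6,0,0])
print("dry",r.x,np.degrees(r.x[2]),r.fun.round(1))
for k,y in zip(t,(.126,.042,-.042,-.126)): print(k,"mat",np.round(Rp(r.x,(0,y,0)),4))
E
```

```text
red [0.667  0.1472 0.128 ] [0.6652 0.1513 0.128 ] tri [0.6658 0.1498 0.1272]
yellow [0.6536 0.068  0.128 ] [0.6544 0.0711 0.128 ] tri [0.6538 0.0696 0.1259]
blue [ 0.651  -0.0219  0.128 ] [ 0.6491 -0.0186  0.128 ] tri [ 0.6498 -0.0201  0.128 ]
green [ 0.6327 -0.0946  0.128 ] [ 0.6338 -0.093   0.128 ] tri [ 0.6331 -0.0943  0.1264]
service ('top',) [ 0.4549 -0.0384] 1.796711756571824 rms px 0.8445417893806882
service ('scene',) [ 0.4553 -0.0337] 2.288317047154644 rms px 1.3099019711114122
service ('top', 'scene') [ 0.4548 -0.0362] 2.003593227251164 rms px 1.384979025029159
dry [ 0.65185803  0.02543651 -0.10464327] -5.995617999742976 [-1.1  1.5 -0.9  0.8 -0.3  0.7 -0.7  0.2 -1.2 -1.7 -1.2  0.7 -1.   1.5]
red mat [0.665  0.1507 0.    ]
yellow mat [0.6562 0.0672 0.    ]
blue mat [ 0.6475 -0.0163  0.    ]
green mat [ 0.6387 -0.0999  0.    ]
```

Both cameras agree within about 4 mm, and heights come out at 126–128 mm against an expected 128 mm. The shakers stand within about 6 mm of their mat centres, which is well inside the grasp and bay margins. Jaws will close across the row, over the rails. I'll check reach before doing the first transfer, red to the bay next to the cup.

```bash
cat >> h.py <<'E'
SH=dict(red=(.6658,.1498),yellow=(.6538,.0696),blue=(.6498,-.0201),green=(.6331,-.0943))
S=(.4548,-.0362); SY=np.radians(2.0); DY=np.radians(-6.0)
BAY=dict(red=-.126,yellow=-.042,blue=.042,green=.126)
def bay(k): y=BAY[k]; return np.array([S[0]-np.sin(SY)*y,S[1]+np.cos(SY)*y])
def rot(a,sg=1):
    y=sg*np.array([np.cos(a),np.sin(a),0]); z=np.array([0,0,-1.]); return np.column_stack([np.cross(y,z),y,z])
ZG=.075; ZH=.205
def pick(k,sg):
    R=rot(DY,sg); p=SH[k]
    arm.move_to([*p,ZH],R)
    arm.move_l([*p,ZG],R,feed=.15)
    arm.grip(.04)
    print(k,"picked width",round(arm.current_width(),4),"t",arm.current_t(),"F",np.round(arm.current_force(),2))
    arm.move_l([*p,ZH],R,feed=.15)
    print(" lifted F",np.round(arm.current_force(),2),"w",round(arm.current_width(),4))
def place(k,sg):
    R=rot(SY,sg); p=bay(k)
    arm.move_to([*p,ZH],R); arm.sleep(.2); f0=arm.current_force()[2]
    zt=ZG-.014
    arm.move_l([*p,zt+.006],R,feed=.15)
    z=zt+.003
    while z>zt-.0045:
        arm.move_l([*p,z],R,feed=.02); f=arm.current_force()[2]
        if f-f0>1.2: break
        z-=.001
    print(k,"down z-nominal mm",round((arm.current_ee_pos()[2]-zt)*1e3,2),"dF",round(f-f0,2),"t",arm.current_t())
E
python3 - <<'E'
from h import *
for sg in(1,-1):
  for k in SH:
    for p,R in(((*SH[k],ZH),rot(DY,sg)),((*SH[k],ZG),rot(DY,sg)),((*bay(k),ZH),rot(SY,sg)),((*bay(k),.06),rot(SY,sg))):
        q=arm.solve_ik(np.array(p),R); print(sg,k,np.round(p,3),None if q is None else np.round(q,0))
E
```

```text
1 red [0.666 0.15  0.205] [ 8. 33. 69. -0. 78. 14.]
1 red [0.666 0.15  0.075] [ 8. 41. 76. -0. 63. 14.]
1 red [ 0.459 -0.162  0.205] [-26.  18.  97.  -0.  65. -28.]
1 red [ 0.459 -0.162  0.06 ] [-26.  30. 106.  -0.  44. -28.]
1 yellow [0.654 0.07  0.205] [ 1. 31. 73. -0. 76.  7.]
1 yellow [0.654 0.07  0.075] [ 1. 39. 80. -0. 61.  7.]
1 yellow [ 0.456 -0.078  0.205] [-17.  16. 100.  -0.  64. -19.]
1 yellow [ 0.456 -0.078  0.06 ] [-17.  29. 109.  -0.  42. -19.]
1 blue [ 0.65  -0.02   0.205] [-7. 31. 74. -0. 75. -1.]
1 blue [ 0.65  -0.02   0.075] [-7. 39. 81. -0. 60. -1.]
1 blue [0.453 0.006 0.205] [ -7.  15. 101.  -0.  64.  -9.]
1 blue [0.453 0.006 0.06 ] [ -7.  29. 110.  -0.  41.  -9.]
1 green [ 0.633 -0.094  0.205] [-14.  30.  75.  -0.  75.  -8.]
1 green [ 0.633 -0.094  0.075] [-14.  38.  83.  -0.  59.  -8.]
1 green [0.45  0.09  0.205] [  4.  16. 100.  -0.  64.   2.]
1 green [0.45 0.09 0.06] [  4.  29. 110.  -0.  41.   2.]
-1 red [0.666 0.15  0.205] [   8.   33.   69.   -0.   78. -166.]
-1 red [0.666 0.15  0.075] [   8.   41.   76.   -0.   63. -166.]
-1 red [ 0.459 -0.162  0.205] [-26.  18.  97.  -0.  65. 152.]
-1 red [ 0.459 -0.162  0.06 ] [-26.  30. 106.  -0.  44. 152.]
-1 yellow [0.654 0.07  0.205] [   1.   31.   73.   -0.   76. -173.]
-1 yellow [0.654 0.07  0.075] [   1.   39.   80.   -0.   61. -173.]
-1 yellow [ 0.456 -0.078  0.205] [-17.  16. 100.  -0.  64. 161.]
-1 yellow [ 0.456 -0.078  0.06 ] [-17.  29. 109.  -0.  42. 161.]
-1 blue [ 0.65  -0.02   0.205] None
-1 blue [ 0.65  -0.02   0.075] None
-1 blue [0.453 0.006 0.205] [ -7.  15. 101.  -0.  64. 171.]
-1 blue [0.453 0.006 0.06 ] [ -7.  29. 110.  -0.  41. 171.]
-1 green [ 0.633 -0.094  0.205] [-14.  30.  75.  -0.  75. 172.]
-1 green [ 0.633 -0.094  0.075] [-14.  38.  83.  -0.  59. 172.]
-1 green [0.45  0.09  0.205] None
-1 green [0.45 0.09 0.06] None
```

Run:
```python
from h import *
pick("red",1)
im=arm.snapshot("scene"); cv2.imwrite("pics/pick1.png",im[:,:,::-1])
print(arm.current_t())
```

```text
red picked width 0.0536 t 4.7583 F [-0.5  -0.51  1.79]
 lifted F [-0.07  0.64 -1.3 ] w 0.0536
5.825
```

View pics/pick1.png

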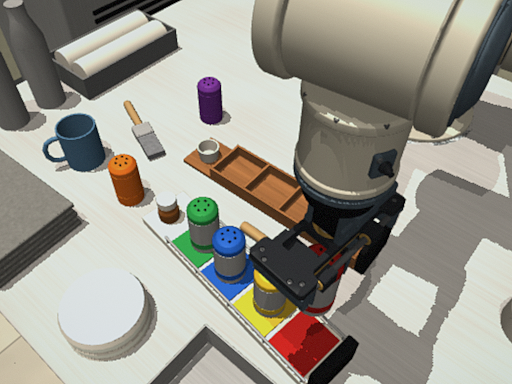

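Red is gripped at 53.6 mm width and lifted; its mat at (305,342) is empty. Now I'll lower it into its bay and check before releasing.

Run:
```python
from h import *
place("red",1)
for n in("scene","top"): cv2.imwrite(f"pics/place1{n}.png",arm.snapshot(n)[:,:,::-1])
a,b=[cv2.imread(f"pics/place1{n}.png") for n in("scene","top")]
cv2.imwrite("pics/place1.png",np.hstack([cv2.resize(a[100:300,150:350],(400,400)),cv2.resize(b[150:350,200:400],(400,400))]))
print(arm.current_t())
```

```text
red down z-nominal mm 0.07 dF 2.49 t 9.5417
9.6417
```

View pics/place1.png

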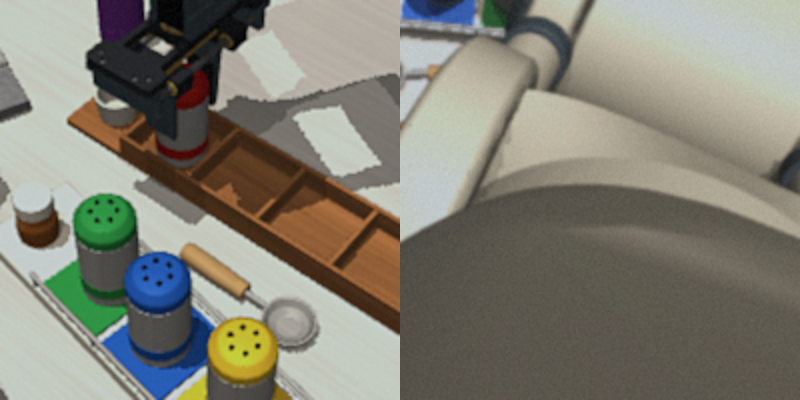

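Contact came within 0.1 mm of the nominal floor height, and the shaker stands inside the bay next to the cup. I'll release it and move on to yellow.

```bash
cat >> h.py <<'E'
def release(k,sg=1):
    arm.grip(.088); p=arm.current_ee_pos(); arm.move_l([p[0],p[1],ZH],feed=.15)
    print(k,"released w",round(arm.current_width(),4),"F",np.round(arm.current_force(),2),"t",arm.current_t())
E
python3 - <<'E'
from h import *
release("red"); pick("yellow",1)
cv2.imwrite("pics/p2.png",arm.snapshot("scene")[:,:,::-1])
place("yellow",1)
cv2.imwrite("pics/p2b.png",arm.snapshot("scene")[:,:,::-1])
a,b=[cv2.imread(f"pics/{n}.png") for n in("p2","p2b")]
cv2.imwrite("pics/p2c.png",np.hstack([cv2.resize(a[50:383,150:390],(400,555)),cv2.resize(b[50:383,150:390],(400,555))]))
E
```

```text
red released w 0.0881 F [-0.58  0.4   0.22] t 11.4417
yellow picked width 0.0532 t 14.2417 F [0.5  0.03 1.37]
 lifted F [ 0.11  0.05 -1.43] w 0.0534
yellow down z-nominal mm 0.08 dF 4.25 t 18.6
```

View pics/p2c.png

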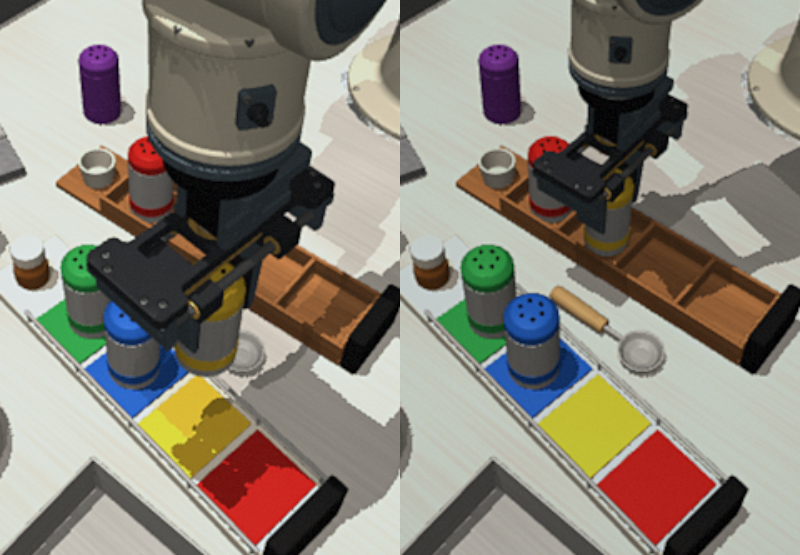

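Red stands upright in the cup-side bay, and yellow is on the floor of the next bay. Blue and green are next.

Run:
```python
from h import *
release("yellow"); pick("blue",1); place("blue",1)
cv2.imwrite("pics/p3.png",arm.snapshot("scene")[:,:,::-1])
```

```text
yellow released w 0.0881 F [-0.23 -0.05  0.  ] t 20.45
blue picked width 0.0533 t 22.9167 F [ 0.44 -0.03  1.61]
 lifted F [-0.18  0.11 -2.4 ] w 0.053
blue down z-nominal mm 0.08 dF 3.43 t 27.0583
```

View pics/p3.png

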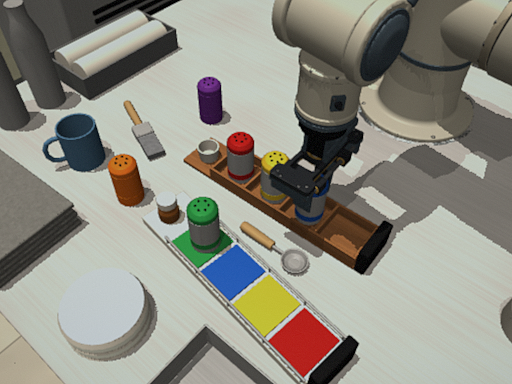

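Blue (312,205) is down in the third bay, and red (240,155) and yellow (275,175) are upright. For green I'm reaching for (203,222) on the green mat, not the orange one at (125,180).

Run:
```python
from h import *
release("blue"); pick("green",1); place("green",1); release("green")
arm.move_to([.35,-.45,.25],rot(0)); 
for n in("scene","top"): cv2.imwrite(f"pics/end_{n}.png",arm.snapshot(n)[:,:,::-1])
print(arm.current_t())
```

```text
blue released w 0.0884 F [-0.61 -0.45  0.55] t 28.9083
green picked width 0.0533 t 31.3833 F [ 0.33 -0.86  1.9 ]
 lifted F [-0.36  0.72 -1.49] w 0.0533
green down z-nominal mm 0.06 dF 3.15 t 35.7333
green released w 0.0881 F [ 0.22 -0.16 -0.94] t 37.5333
39.6167
```

View pics/end_scene.png

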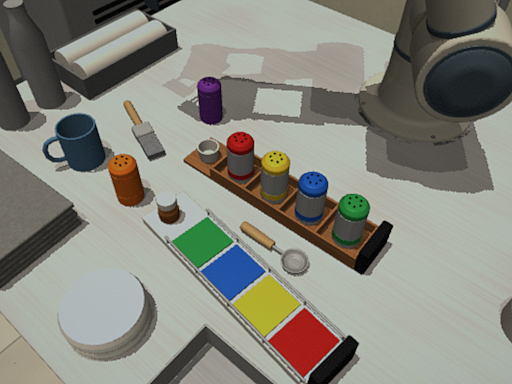

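View pics/end_top.png

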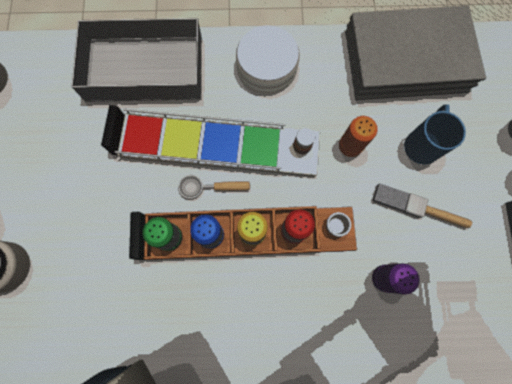

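From the service rack's black end, the row reads green (158,232), blue (207,230), yellow (252,227), red (299,223). All four are upright, one per bay, the mats are empty, and the arm is clear.

Run:
```python
from rig import arm
arm.sleep(.3); print(arm.current_dq().round(3) if hasattr(arm.current_dq(),'round') else arm.current_dq()); arm.sign_off(); print(arm.current_t())
```

```text
[-0.198 -0.058 -0.075 -0.039 -0.     0.051]
the job is handed in; nothing more can be done
the job is handed in; nothing more can be done
```

All four shakers are in the service rack in reverse order, and the job is handed in, finished at about 40 s of the 96 s allowed. From the service rack's black end the row reads green, blue, yellow, red; red started nearest the drying rack's black end and is now farthest from the black end.

- **Setting down:** each shaker touched its bay floor within 0.1 mm of the expected height. The contact force was 2.5–4.3 N when I stopped, and each was released before the arm lifted away.
- **Last checks:** the final scene and top pictures show one upright shaker per bay, the mats empty, and the orange and purple look-alikes untouched. The gripper was open and well clear.
- **Disagreement:** the two cameras differed by up to about 5 mm in y when I measured positions. I used their combined fit; a bay leaves about 12 mm of room on each side of a shaker. I did not re-measure the final positions numerically.

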